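# Time and hold a glue-up in the prop shop's cam clamp

### The job

Two glued wooden strips stand in the cam clamp: first start the press timer by twisting its black knob clockwise to the stop and letting go, so that it springs back home. Then swing the clamp's sprung lever by its red grip to the cam's highest lift, where the lever lies right over the red line on the base, so that the strips are pressed together, and finish while still holding the grip there, because the lever springs open if let go. Leave everything else on the bench where it is.

Things in the scene. Friction and masses are not known exactly. Their poses are not given: they have to be found in the camera images.
- clamp: cam clamp screwed to the bench: plywood base 15 mm thick, 150 mm wide, reaching 155 mm from the origin in its +x (jaw, strips and a wooden fence there, up to 60 mm tall) and 50 mm in -x, plus a tongue 40 mm wide out to 110 mm in -x with a red painted centre line. Origin: on the lever's pivot axis at bench height; +x: the way the jaw closes; z up
- cam_lever (a joint): steel cam lever's angle about the upright pivot, rad, grows anticlockwise from above. 0 = rest stop, lever out to the clamp's +y side; 1.30 = highest lift: lever straight along the clamp's -x axis, over the red line; past it the lift falls again, end stop 1.95. A spring (0.16 N m at 0, 0.5 at 1.30: 1 to 4 N at the grip) returns it to 0 when let go.
- cam_pivot (a point): point on the lever's pivot axis at the height of the middle of the grip, 82 mm above the bench; turned like the clamp
- cam_grip: red upright round grip at the lever's end, 26 mm in diameter, from 58 to 100 mm above the bench, free to spin on its own axis, which is 130 mm from the pivot axis. The flat steel lever under it is 20 mm wide, its top 56 mm above the bench. Origin: centre of its underside
- grip_mid (a point): on the axis of the red grip, 82 mm above the bench: where to grasp it from above
- strip_near: loose wooden strip 22x110x45 mm standing on the clamp's base beside the jaw; origin centre of underside. Not to be handled
- strip_far: second such strip, before the fence's black sprung pad; the jaw presses the two together with about 4 N. Not to be handled
- jaw: dark wooden jaw block 40x94x34 mm, sliding between two aluminium guides on the clamp's base; the steel cam under the lever pushes it about 10 mm towards the strips. Origin centre of underside. Not to be handled
- timer: grey press timer, a box 120x110x50 mm screwed to the bench, knob in the middle of its top; origin centre of underside, z up. At rest the knob's bar lies along its x axis
- timer_knob (a joint): turn of the timer's black knob, rad, clockwise seen from above; 0 = home, 1.20 = its stop (at the red tick). A spring returns it to 0 in about a second when let go (under 0.06 N m)
- knob_grip (a point): on the knob's upright axis, 82 mm above the bench, 14 mm under the top of its bar grip, where to pinch it. The bar is 50 mm long, 14 mm thick, from 62 to 96 mm above the bench, with a white line on one half of its top; it lies along this point's x axis
- tape_roll: blue ring of tape, 90 mm across, 24 mm tall, lying flat; origin centre of underside (bystander)
- offcut: plywood offcut 90x40x19 mm lying flat; origin centre of underside (bystander)
- brush: paint brush lying on the bench (bystander)
- screwdriver: screwdriver lying on the bench (bystander)
- paint_jar: terracotta-coloured paint jar, 84 mm across, 100 mm tall, white cap; origin centre of underside (bystander)
- glue_bottle: pale glue bottle with a yellow label, 60 mm across, 170 mm tall, orange cap; origin centre of underside (bystander)
- mug: blue mug, 80 mm across, 90 mm tall; origin centre of underside (bystander)

How it is judged:
On the way, in this order (a step that is already met when the one before it is completed fails the run):
1. the timer knob is twisted to its stop (value of joint timer_knob above 1.1 rad and value of joint cam_lever below 0.3 rad), for 0.1 s.
2. the timer knob is let go and has sprung back home (value of joint timer_knob below 0.1 rad and contact force between the fingers and timer below 0.05 N), for 0.2 s.
3. the lever is held by its grip at the cam's highest lift, pressing the strips (value of joint cam_lever between 1.18 and 1.42 rad and contact force between the fingers and cam_grip above 0.5 N and contact force between strip_near and strip_far above 1.5 N), for 0.3 s.
At the end, for the whole second after the job is handed in: The fingers hold the red grip (over 0.5 N); the lever is still, within 0.12 rad of highest lift (1.18 to 1.42); jaw and strips stand on the clamp's base, the strips pressed together (over 1.5 N); the timer knob is home (below 0.1 rad) and untouched (all of step 2 and all of step 3 and velocity of joint cam_lever between -0.1 and 0.1 rad/s and z of each of strip_near, strip_far, jaw in the frame of clamp below 0.02 m); the arm keeps its last pose, push and grip.
It fails at once if a bystander on the bench is moved more than 20 mm (distance of any of tape_roll, offcut, brush, screwdriver, paint_jar, glue_bottle, mug from where it was at the start of the episode above 0.02 m).
It also fails if it takes over 51 s, if anything falls off the work surface, if the arm or the gripper's body presses on something with over 40 N, if the wrist force passes 120 N, or if a joint passes its speed limit or range.

### The arm

A 6-joint arm with a two-finger parallel gripper is mounted at the origin on the work surface. World frame = base frame: x ahead of the robot, y to its left, z up, the work surface at z = 0. Lengths are in m, angles in rad, forces in N, time in s.
With the tool pointing down it reaches from about 0.25 to 0.775 m from the base axis. Payload 8.9 kg.
Tool frame: the origin (TCP) lies between the finger pads; the fingertips stand 14 mm ahead of it and the grasp point (between the pads) lies 5 mm behind it; z points along the fingers, y is the direction in which the jaws open and shut (so a half turn about z gives the same grasp; the last joint's range is limited). The gripper opens to 85 mm and grips with 20 to 120 N. Pads are 22 mm wide; open, the fingers measure 114 mm over their backs; the gripper's body (76 mm by 85 mm) begins 54 mm behind the grasp point. The pads swing forward as they close: fully open they stand 13 mm farther back than shut.
Start: joints at [0.996, 0.291, -0.153, 1.127, 0, 1.431], TCP at [0.222, 0.476, 0.245] pointing down, gripper open.
Joint ranges: [-2.52, 2.52], [-0.91, 1.74], [-1.3, 1.37], [-1.96, 2.02], [-1.52, 1.47], [-3.14, 3.14]. Speed limits (rad/s): [2.22, 2.22, 2.79, 3.14, 3.14, 3.14].

### API

Orientations are given as [roll, pitch, yaw] about the fixed x, y, z axes, in that order (R = Rz(yaw) Ry(pitch) Rx(roll)).
In Python, from workcell import robot, viewer gives the robot as it stands.
- The arm moves only by the tool servo_tool, never from a script. Its argument "rows" is one flat list of numbers, 7 for each row, row after row: the shift along the tool's x, y, z in m, then the turn, a rotation vector about the tool's x, y, z in rad, then the finger opening in m, from 0 to 0.0854. In form: [tx, ty, tz, rx, ry, rz, hand, tx, ty, tz, rx, ry, rz, hand, ...]. A call has 1 to 10 rows; each row shifts and turns the commanded pose from where the row before left it, along the tool's axes as they then stand; what a row does not reach is not made up. A row lasts 1/12 s, in which the tool goes at most 41.7 mm and 7.16 degrees, less where a joint would pass 70% of its speed; a pose out of reach is approached as far as the arm can. A call with a gripper value outside its range is refused whole. The fingers move at their own pace and stop on an object; "newtons" is the grip in N (left out, the last holds). Time passes only in rows, so rows that do not move let the fingers close. It gives the time, the measured TCP pose, the force and the opening at its end, in the units of the state.
- robot.get_obs(): the state, without advancing time (a new reading comes with each control period).
- viewer.read_camera(name): name is "scene" or "top" or "wrist"; returns the picture (384x512x3 uint8, red, green, blue); there is no depth.
- viewer.camera_info(name): a dict with "camera_matrix" (3x3 intrinsics, pixels), "extrinsics" (4x4, takes a point from world to camera coordinates). Camera axes: x right, y down, z forward; pixel columns grow to the right and rows downward; lengths in m; the calibration is good to about 2 mm. The wrist camera is an equidistant fisheye: a pixel r from the principal point sees the ray r / f radians off the axis. A picture is of the moment at which its call begins: read the wrist's pose just before it. camera_info takes no time and is no camera call; for the wrist camera it gives the pose at the moment of the call.
- robot.sign_off(): hands the job in, once; it reports no verdict.
The state is a dict: "time_s": time; "joint_pos": joint angles; "joint_vel": joint speeds; "effort": joint torques, N m; "ee_pos": TCP position; "ee_rot": TCP orientation; "contact_force": force on the tool from outside, world axes, zero at the start; "ft_torque": the same for the moment, N m; "grip_width": finger opening in m.
Only numpy, scipy, OpenCV 4.12 (cv2) and the standard library are available. Lean on these libraries where they do the work, as an engineer would, in place of code of your own. Each camera call takes 0.05 s, during which the arm holds its last target.

## Working session

There is one attempt and no reset: what is moved stays moved. The work goes in short steps, Python scripts to look and compute and a tool call to move; the robot and the scene stay as the last step left them, time stands still between calls to the robot, and variables do not carry over. Pictures are saved under pics/ and viewed, and the job is handed in when it is done.

Besides the shell and the picture viewer there is one more tool, called after ">>>" in YAML: its name, and indented under it one key for each argument. servo_tool: Moves the arm, as the interface text tells. Its arguments: {"type":"object","properties":{"rows":{"type":"array","items":{"type":"number"}},"newtons":{"type":"number"}},"required":["rows"]}

```bash
ls; mkdir -p pics; cat > h.py <<'E'
import numpy as np, cv2
from workcell import robot, viewer
def snap(n,f):
    i=viewer.camera_info(n); im=viewer.read_camera(n)
    cv2.imwrite(f'pics/{f}.png',cv2.cvtColor(im,cv2.COLOR_RGB2BGR)); return im,i
def cast(i,u,v,z,fish=False):
    K=np.array(i['camera_matrix']);E=np.array(i['extrinsics'])
    a=(u-K[0,2])/K[0,0];b=(v-K[1,2])/K[1,1]
    if fish:
        r=np.hypot(a,b); s=np.sin(r)/max(r,1e-9); d=np.array([a*s,b*s,np.cos(r)])
    else: d=np.array([a,b,1.])
    R=E[:3,:3];c=-R.T@E[:3,3];d=R.T@d
    return c+d*(z-c[2])/d[2]
E
python3 - <<'E'
from h import *
for n in ['scene','top','wrist']:
    im,i=snap(n,n+'0'); print(n,np.round(i['camera_matrix'],1).tolist(),np.round(i['extrinsics'],3).tolist())
o=robot.get_obs();print(o)
E
```

```text
pics
scene [[398.9, 0.0, 253.2], [0.0, 398.9, 193.9], [0.0, 0.0, 1.0]] [[0.775, 0.632, 0.0, -0.432], [0.531, -0.651, -0.542, -0.238], [-0.342, 0.42, -0.84, 1.469], [0.0, 0.0, 0.0, 1.0]]
top [[378.5, 0.0, 255.4], [0.0, 378.5, 189.3], [0.0, 0.0, 1.0]] [[-0.014, -1.0, 0.003, 0.037], [-0.995, 0.014, -0.103, 0.541], [0.103, -0.004, -0.995, 1.419], [0.0, 0.0, 0.0, 1.0]]
wrist [[297.3, 0.0, 251.1], [0.0, 297.3, 195.4], [0.0, 0.0, 1.0]] [[0.423, 0.906, -0.001, -0.524], [0.862, -0.401, 0.311, -0.04], [0.281, -0.132, -0.951, 0.38], [0.0, 0.0, 0.0, 1.0]]
{'time_s': 0.15, 'joint_pos': array([ 9.95697729e-01,  2.91142391e-01, -1.53888364e-01,  1.12671423e+00,
        2.69562510e-05,  1.43148937e+00]), 'joint_vel': array([-3.06272795e-05, -3.15017719e-03,  2.78382477e-03, -1.36210741e-04,
       -1.88718138e-03,  1.02916355e-03]), 'effort': array([ 9.03085729e-04, -5.37368095e+01,  3.31522357e+01,  1.14233719e-02,
       -1.48676518e-04, -1.73173936e-05]), 'ee_pos': array([0.2214497 , 0.47568859, 0.24489275]), 'ee_rot': array([-3.14065693e+00, -1.58422569e-04,  2.70580093e+00]), 'contact_force': array([-0.01542299,  0.51956089, -0.30477079]), 'ft_torque': array([-0.01259894, -0.01271423, -0.00801497]), 'grip_width': 0.08549922189191132}
```

View pics/top0.png

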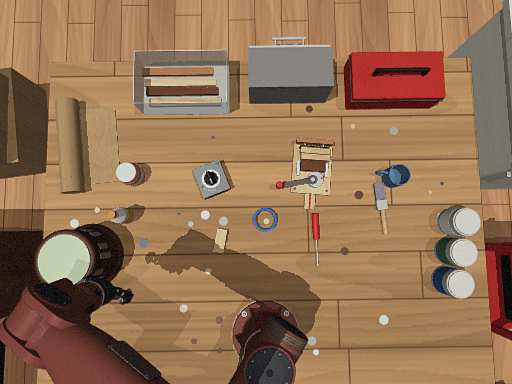

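View pics/scene0.png

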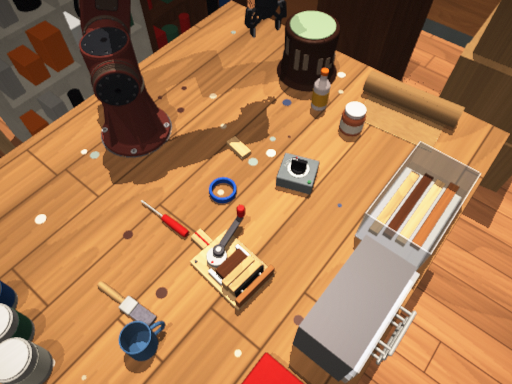

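View pics/wrist0.png

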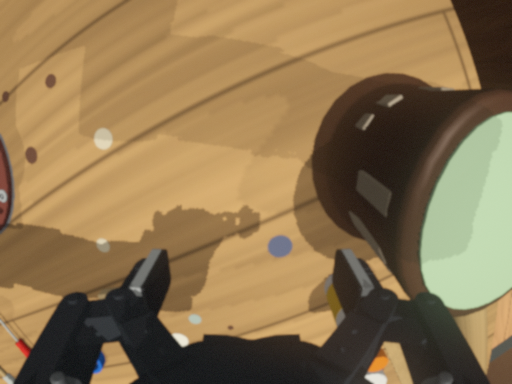

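The top view shows the knob near (211,179), the clamp pivot near (315,180) and the red grip near (279,185). Next I'll enlarge these areas.

```bash
python3 - <<'E'
from h import *
im=cv2.imread('pics/top0.png'); c=im[130:220,180:350]; cv2.imwrite('pics/topz.png',cv2.resize(c,None,fx=4.6,fy=4.6,interpolation=cv2.INTER_CUBIC))
im=cv2.imread('pics/scene0.png'); c=im[140:310,180:330]; cv2.imwrite('pics/scz.png',cv2.resize(c,None,fx=3.5,fy=3.5,interpolation=cv2.INTER_CUBIC))
E
```

```text
(no output)
```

View pics/topz.png

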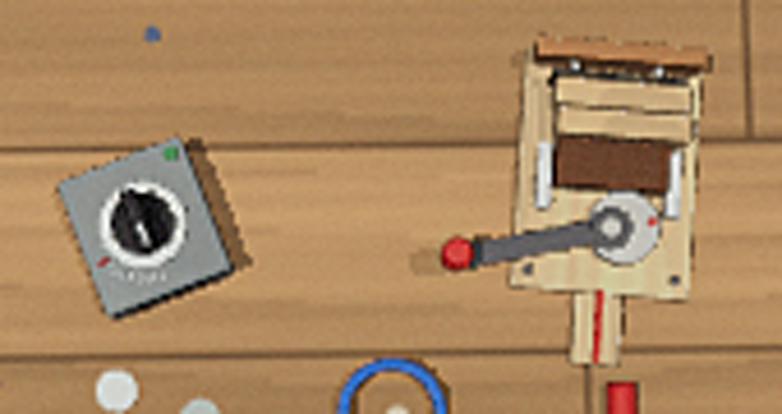

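View pics/scz.png

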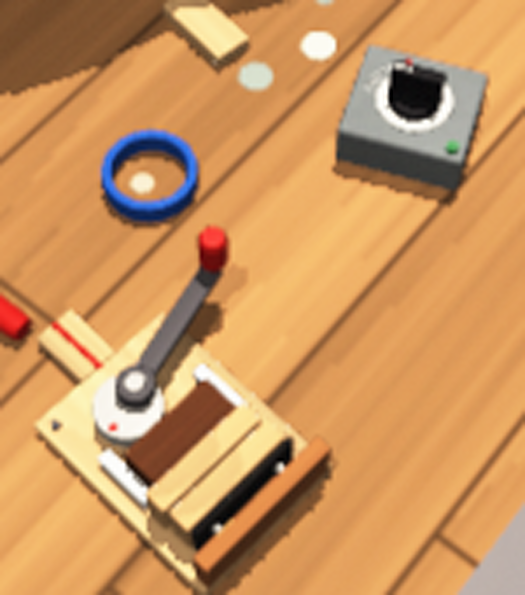

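```bash
python3 - <<'E'
from h import *
im=cv2.imread('pics/top0.png'); i=viewer.camera_info('top')
P=lambda u,v,z: cast(i,180+u/4.6-.4,130+v/4.6-.4,z)
c=[P(*q,.05) for q in [(60,186),(180,138),(235,268),(112,316)]]
for p in c: print(p)
print('tc',np.mean(c,0))
for a,b in [(0,3),(1,2),(0,1),(3,2)]:
    d=c[b]-c[a]; print(np.linalg.norm(d),np.degrees(np.arctan2(d[1],d[0])))
print('ring',P(143,226,.06))
hsv=cv2.cvtColor(im,cv2.COLOR_BGR2HSV)
m=((hsv[...,0]<8)|(hsv[...,0]>172))&(hsv[...,1]>170)&(hsv[...,2]>90)
n,l,s,ce=cv2.connectedComponentsWithStats(m.astype(np.uint8))
for k in range(1,n):
    if s[k,4]>3 and 180<ce[k][0]<350 and 130<ce[k][1]<260: print(s[k],ce[k],cast(i,*ce[k],.1))
print('pivot', P(611,228,.07),'redline',P(599,290,.015),P(597,362,.015))
c=[P(*q,.015) for q in [(511,287),(688,299),(575,361),(620,363)]]
for p in c: print(p)
d=c[1]-c[0];print('base edge',np.linalg.norm(d),np.degrees(np.arctan2(d[1],d[0])))
print('tape',cast(i,265,219,.02),'offcut',cast(i,221,240,.02))
# scene
i=viewer.camera_info('scene');S=lambda u,v,z: cast(i,180+u/3.5-.4,140+v/3.5-.4,z)
print('scene grip top',S(213,236,.1),'ring',S(413,97,.06),'pivot',S(137,384,.07))
E
```

```text
[0.61636134 0.26576206 0.05      ]
[0.6550042 0.1669458 0.05     ]
[0.54652914 0.12241457 0.05      ]
[0.50854265 0.22306218 0.05      ]
tc [0.58160933 0.19454615 0.05      ]
0.11596615658967334 -158.39474706907268
0.11725982998101211 -157.68084882763276
0.10610336526488198 -68.64163748912796
0.10757748656886902 -69.32245695917453
ring [0.58091186 0.19646751 0.06      ]
[276 182   7   7  37] [278.91891892 184.72972973] [ 0.55012155 -0.05610679  0.1       ]
[309 193   2  16  17] [309.35294118 200.35294118] [ 0.49162603 -0.16517458  0.1       ]
[312 213   7  27 149] [315.0738255  225.14765101] [ 0.40194416 -0.18317619  0.1       ]
pivot [ 0.5726613  -0.18330954  0.07      ] redline [ 0.52748564 -0.18029632  0.015     ] [ 0.467173   -0.17687168  0.015     ]
[ 0.53104816 -0.10658759  0.015     ]
[ 0.51886535 -0.2546647   0.015     ]
[ 0.46826789 -0.15852906  0.015     ]
[ 0.46606633 -0.19604826  0.015     ]
base edge 0.1485774296304279 -94.70332625392425
tape [ 0.42850502 -0.00565219  0.02      ] offcut [0.35150591 0.16248285 0.02      ]
scene grip top [ 0.55437068 -0.05554438  0.1       ] ring [0.58513307 0.19510012 0.06      ] pivot [ 0.58456785 -0.18799251  0.07      ]
```

The timer's centre is (0.582, 0.195) with the bar at about 22°. The pivot is near (0.574, -0.184) and the grip near (0.550, -0.056). First I'll move above the timer.

```bash
cat >> h.py <<'E'
from scipy.spatial.transform import Rotation as Ro
def togo(p,yaw):
    o=robot.get_obs(); R=Ro.from_euler('xyz',o['ee_rot']); T=Ro.from_euler('xyz',[np.pi,0,yaw])
    print('t',o['time_s'],'pos',o['ee_pos'].round(4),'rpy',o['ee_rot'].round(4),'w',round(o['grip_width'],4))
    print('shift',R.inv().apply(np.array(p)-o['ee_pos']).round(4),'shift in target frame',T.inv().apply(np.array(p)-o['ee_pos']).round(4),'rot',(R.inv()*T).as_rotvec().round(4))
E
python3 -c "
from h import *
togo([.54,.21,.245],2.7058)"
```

```text
t 0.15 pos [0.2214 0.4757 0.2449] rpy [-3.1407e+00 -2.0000e-04  2.7058e+00] w 0.0855
shift [-4.009e-01 -1.064e-01 -1.000e-04] shift in target frame [-4.009e-01 -1.064e-01 -1.000e-04] rot [-0.0009 -0.0002  0.    ]
```

>>> servo_tool:
  rows: [-0.025,-0.0066,0,0,0,0,0.085,-0.025,-0.0066,0,0,0,0,0.085,-0.025,-0.0066,0,0,0,0,0.085,-0.025,-0.0066,0,0,0,0,0.085,-0.025,-0.0066,0,0,0,0,0.085,-0.025,-0.0066,0,0,0,0,0.085,-0.025,-0.0066,0,0,0,0,0.085,-0.025,-0.0066,0,0,0,0,0.085]

```text
time_s: 0.82
ee_pos: [0.3814, 0.3426, 0.2451]
ee_rot: [-3.141, -0.0, 2.706]
contact_force: [0.3, 0.5, -0.3]
grip_width: 0.085
```

>>> servo_tool:
  rows: [-0.025,-0.0066,0,0,0,0,0.085,-0.025,-0.0066,0,0,0,0,0.085,-0.025,-0.0066,0,0,0,0,0.085,-0.025,-0.0066,0,0,0,0,0.085,-0.025,-0.0066,0,0,0,0,0.085,-0.025,-0.0066,0,0,0,0,0.085,-0.025,-0.0066,0,0,0,0,0.085,-0.025,-0.0066,0,0,0,0,0.085]

```text
time_s: 1.48
ee_pos: [0.5404, 0.2103, 0.245]
ee_rot: [-3.141, -0.0, 2.706]
contact_force: [0.1, -1.1, 0.5]
grip_width: 0.0852
```

>>> servo_tool:
  rows: [0,0,0,0,0,-0.118,0.085,0,0,0,0,0,-0.118,0.085,0,0,0,0,0,-0.118,0.085,0,0,0,0,0,-0.118,0.085,0,0,0,0,0,-0.118,0.085,0,0,0,0,0,-0.118,0.085,0,0,0,0,0,-0.118,0.085,0,0,0,0,0,0,0.085,0,0,0,0,0,0,0.085]

```text
time_s: 2.23
ee_pos: [0.5395, 0.2113, 0.2451]
ee_rot: [3.141, -0.0, -2.755]
contact_force: [-0.5, 0.9, -0.6]
grip_width: 0.0848
```

```bash
python3 -c "
from h import *
togo([.582,.195,.2],3.53)
snap('wrist','w1')
i=viewer.camera_info('wrist');E=i['extrinsics'];K=i['camera_matrix']
for p in [(.582,.195,.096)]:
    c=E[:3,:3]@p+E[:3,3];a=np.arctan2(np.hypot(c[0],c[1]),c[2]);d=c[:2]/np.hypot(c[0],c[1]);print(K[:2,2]+K[0,0]*a*d)
"
```

```text
t 2.2333 pos [0.5395 0.2113 0.2451] rpy [ 3.1415e+00 -5.0000e-04 -2.7551e+00] w 0.0848
shift [-0.0332 -0.0312  0.0451] shift in target frame [-0.0331 -0.0312  0.0451] rot [ 0.0001 -0.0005 -0.0019]
[220.54820437 216.05207076]
```

View pics/w1.png

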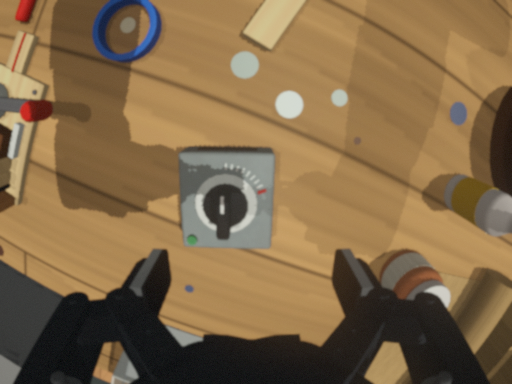

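```bash
python3 -c "
import cv2
im=cv2.imread('pics/w1.png')[140:256,165:285];cv2.imwrite('pics/w1z.png',cv2.resize(im,None,fx=5,fy=5,interpolation=cv2.INTER_CUBIC))"
```

```text
(no output)
```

View pics/w1z.png

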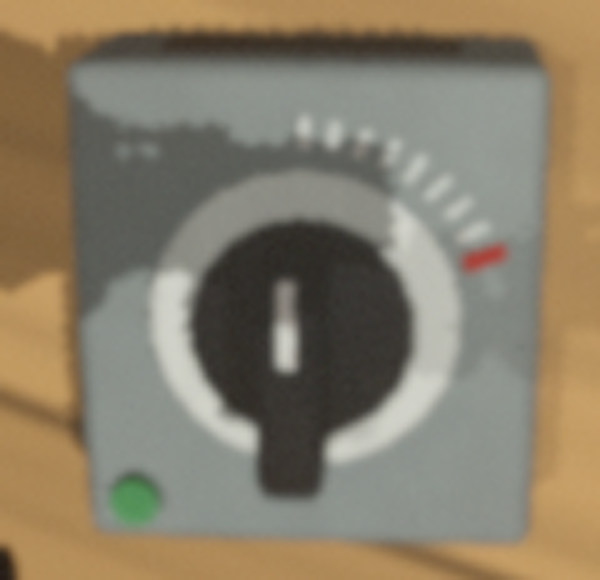

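```bash
python3 -c "
from h import *
i=viewer.camera_info('wrist')
C=lambda u,v,z:cast(i,164.6+u/5,139.6+v/5,z,True)
print(C(302,326,.062),C(306,318,.052))
a,b=C(286,280,.096),C(286,372,.096);print(a,b,a-b,np.degrees(np.arctan2(*(b-a)[1::-1])))
print(C(291,495,.096))
c=[C(*q,.05) for q in [(70,70),(546,66),(525,540),(98,532)]];print(np.mean(c,0));
for p,q in [(0,3),(1,2),(0,1),(3,2)]:
    d=c[q]-c[p];print(np.linalg.norm(d),np.degrees(np.arctan2(d[1],d[0])))
print(robot.get_obs()['ee_pos'])
"
```

```text
[0.58154071 0.19665931 0.062     ] [0.58306061 0.19732718 0.052     ]
[0.56109929 0.18866468 0.096     ] [0.57941692 0.19541018 0.096     ] [-0.01831763 -0.0067455   0.        ] 20.21631159848061
[0.60503769 0.20583196 0.096     ]
[0.58311064 0.19717424 0.05      ]
0.11584757834006772 21.083757608238997
0.11701662373996731 20.96600426006105
0.10650167552698607 112.10936364860436
0.1062466826953913 111.48147411830075
[0.53954474 0.21133474 0.24509806]
```

Both views put the knob axis at (0.582, 0.1965) with the bar at about 21.5°. Going over it and down.

```bash
python3 -c "
from h import *
togo([.582,.1965,.081],3.52)"
```

```text
t 2.2833 pos [0.5395 0.2113 0.2451] rpy [ 3.1415e+00 -4.0000e-04 -2.7556e+00] w 0.0851
shift [-0.0338 -0.0297  0.1641] shift in target frame [-0.034  -0.0295  0.1641] rot [ 0.0001 -0.0004  0.0076]
```

>>> servo_tool:
  rows: [-0.0085,-0.0074,0.01,0,0,0.007,0.05,-0.0085,-0.0074,0.014,0,0,0,0.05,-0.0085,-0.0074,0.02,0,0,0,0.05,-0.0084,-0.0074,0.02,0,0,0,0.05,0,0,0.02,0,0,0,0.05,0,0,0.02,0,0,0,0.05,0,0,0.02,0,0,0,0.05,0,0,0.02,0,0,0,0.05,0,0,0.02,0,0,0,0.05,0,0,0,0,0,0,0.05]

```text
time_s: 3.12
ee_pos: [0.5798, 0.1954, 0.0759]
ee_rot: [3.14, -0.007, -2.76]
contact_force: [-0.9, 0.4, 0.4]
grip_width: 0.0498
```

>>> servo_tool:
  newtons: 30
  rows: [0,0,0,0,0,0,0.005,0,0,0,0,0,0,0.005,0,0,0,0,0,0,0.005,0,0,0,0,0,0,0.005,0,0,0,0,0,0,0.005,0,0,0,0,0,0,0.005]

```text
time_s: 3.62
ee_pos: [0.5831, 0.197, 0.0824]
ee_rot: [-3.142, 0.002, -2.759]
contact_force: [-0.1, 1.3, 5.4]
grip_width: 0.0138
```

```bash
python3 -c "
from h import *
togo([.582,.1965,.081],3.52)
snap('wrist','w2')
print(robot.get_obs())
"
```

```text
t 3.6167 pos [0.5831 0.197  0.0824] rpy [-3.1415e+00  2.4000e-03 -2.7586e+00] w 0.0138
shift [ 0.0012 -0.0001  0.0014] shift in target frame [ 0.0012 -0.0001  0.0014] rot [-0.      0.0024  0.0046]
{'time_s': 3.6667, 'joint_pos': array([ 2.07000024e-01,  5.85857291e-01, -1.39176841e-01,  8.43484767e-01,
        3.49842608e-04, -1.76079362e-01]), 'joint_vel': array([ 8.41662136e-04,  9.72672053e-04,  1.14091810e-03, -1.42744467e-03,
       -2.69194245e-05, -6.26408502e-04]), 'effort': array([ -0.96669093, -64.91651058,  26.7800045 ,   0.26088984,
        -0.70532162,  -0.42395658]), 'ee_pos': array([0.58305548, 0.19704746, 0.08241242]), 'ee_rot': array([-3.14153815e+00,  2.30349751e-03, -2.75851281e+00]), 'contact_force': array([0.23491767, 2.23148391, 5.89509215]), 'ft_torque': array([ 0.48971634, -0.07720985, -0.37340891]), 'grip_width': 0.013562602949473031}
```

View pics/w2.png

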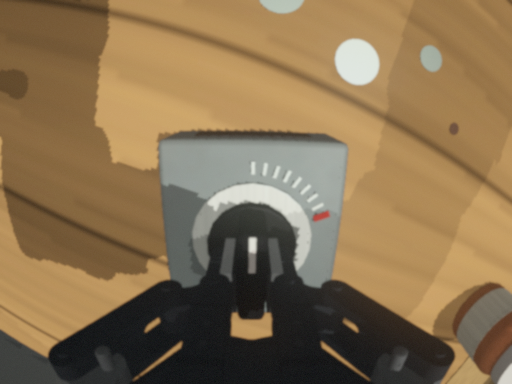

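The bar is gripped (13.8 mm, white line in view between the pads at about (252,250)). I'll ease up 1 mm and twist clockwise, i.e. tool +z.

>>> servo_tool:
  rows: [0,0,-0.001,0,0,0.1,0.005,0,0,0,0,0,0.12,0.005,0,0,0,0,0,0.12,0.005,0,0,0,0,0,0.12,0.005,0,0,0,0,0,0.12,0.005,0,0,0,0,0,0.12,0.005,0,0,0,0,0,0.12,0.005,0,0,0,0,0,0.12,0.005,0,0,0,0,0,0.12,0.005,0,0,0,0,0,0.1,0.005]

```text
time_s: 4.5
ee_pos: [0.583, 0.1977, 0.0824]
ee_rot: [3.139, -0.0, 2.36]
contact_force: [3.1, 6.8, -4.7]
grip_width: 0.0135
```

>>> servo_tool:
  rows: [0,0,0,0,0,0.04,0.005,0,0,0,0,0,0.03,0.005,0,0,0,0,0,0,0.005,0,0,0,0,0,0,0.005,0,0,0,0,0,0,0.005]

```text
time_s: 4.92
ee_pos: [0.583, 0.1978, 0.0825]
ee_rot: [3.139, -0.0, 2.297]
contact_force: [4.2, 6.1, -4.3]
grip_width: 0.0136
```

```bash
python3 -c "
from h import *
togo([.582,.1965,.081],3.52)
snap('wrist','w3')
print(robot.get_obs())
"
```

```text
t 4.9167 pos [0.583  0.1978 0.0825] rpy [ 3.1390e+00 -2.0000e-04  2.2966e+00] w 0.0136
shift [-0.0003 -0.0016  0.0015] shift in target frame [ 0.0014 -0.0008  0.0015] rot [ 0.0024  0.0014 -1.2234]
{'time_s': 4.9667, 'joint_pos': array([ 0.20760027,  0.58617645, -0.13839819,  0.84412279,  0.00146826,
        1.05257927]), 'joint_vel': array([-5.63684161e-04,  8.89066454e-04, -5.07760821e-04,  5.53133159e-04,
       -2.76347199e-04, -6.52470524e-06]), 'effort': array([ -3.29225086, -70.05893469,  27.27677643,   2.06743419,
        -1.57117881,   0.5255964 ]), 'ee_pos': array([0.58301793, 0.19776874, 0.08247344]), 'ee_rot': array([ 3.13904206e+00, -2.35830324e-04,  2.29661549e+00]), 'contact_force': array([ 3.92037987,  5.33250336, -3.89407795]), 'ft_torque': array([ 1.22229706, -0.80098481,  0.48897422]), 'grip_width': 0.013635483671237444}
```

View pics/w3.png

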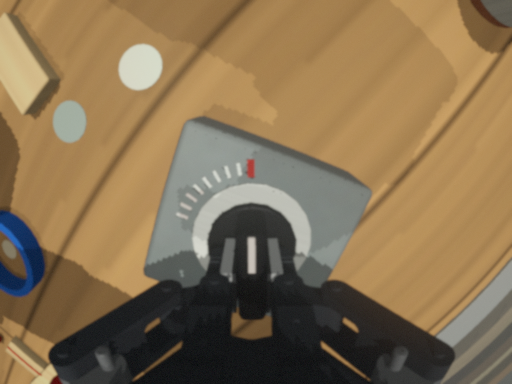

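The white line now points at the red tick, and the torque has risen at the stop (turned about 1.23 rad). Releasing and rising.

>>> servo_tool:
  rows: [0,0,0,0,0,0,0.085,0,0,0,0,0,0,0.085,0,0,0,0,0,0,0.085,0,0,0,0,0,0,0.085,0,0,0,0,0,0,0.085,0,0,-0.01,0,0,0,0.085,0,0,-0.03,0,0,0,0.085,0,0,-0.03,0,0,0,0.085,0,0,-0.03,0,0,0,0.085,0,0,-0.02,0,0,0,0.085]

```text
time_s: 5.8
ee_pos: [0.5829, 0.1967, 0.2062]
ee_rot: [3.139, 0.002, 2.295]
contact_force: [0.8, 0.4, 0.6]
grip_width: 0.0848
```

>>> servo_tool:
  rows: [0,0,0,0,0,0,0.085,0,0,0,0,0,0,0.085,0,0,0,0,0,0,0.085,0,0,0,0,0,0,0.085,0,0,0,0,0,0,0.085,0,0,0,0,0,0,0.085]

```text
time_s: 6.3
ee_pos: [0.5817, 0.1965, 0.2014]
ee_rot: [-3.14, -0.001, 2.295]
contact_force: [-0.5, 1.6, -0.9]
grip_width: 0.0848
```

```bash
python3 -c "
from h import *
snap('wrist','w4')
togo([.551,-.056,.2],2.3)
print(robot.get_obs()['joint_pos'])
"
```

```text
t 6.35 pos [0.5818 0.1965 0.2016] rpy [-3.1405e+00 -6.0000e-04  2.2948e+00] w 0.0849
shift [-0.1688 -0.1904  0.0017] shift in target frame [-0.1678 -0.1913  0.0016] rot [-0.0011 -0.0006 -0.0052]
[ 2.06783916e-01  4.86568412e-01  2.65144763e-02  1.11203984e+00
 -2.52919324e-05  1.05360885e+00]
```

View pics/w4.png

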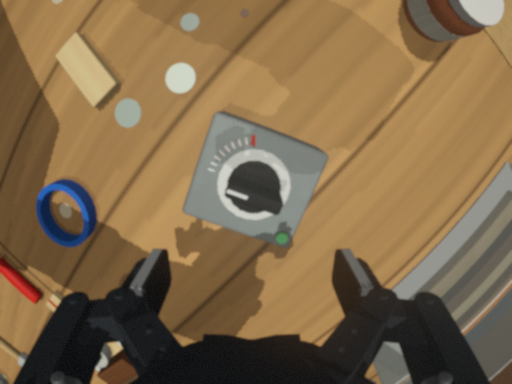

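The knob is home: its white line points left to the first tick, about (232,194). Now moving over the red grip.

>>> servo_tool:
  rows: [-0.0169,-0.019,0,0,0,0,0.085,-0.0169,-0.019,0,0,0,0,0.085,-0.0169,-0.019,0,0,0,0,0.085,-0.0169,-0.019,0,0,0,0,0.085,-0.0169,-0.019,0,0,0,0,0.085,-0.0169,-0.019,0,0,0,0,0.085,-0.0169,-0.019,0,0,0,0,0.085,-0.0169,-0.019,0,0,0,0,0.085,-0.0169,-0.019,0,0,0,0,0.085,-0.0169,-0.019,0,0,0,0,0.085]

```text
time_s: 7.18
ee_pos: [0.5514, -0.057, 0.2021]
ee_rot: [-3.141, -0.0, 2.295]
contact_force: [0.4, -0.7, -0.1]
grip_width: 0.0847
```

>>> servo_tool:
  rows: [0,0,0,0,0,0.109,0.085,0,0,0,0,0,0.109,0.085,0,0,0,0,0,0.109,0.085,0,0,0,0,0,0.109,0.085,0,0,0,0,0,0.109,0.085,0,0,0,0,0,0,0.085,0,0,0,0,0,0,0.085,0,0,0,0,0,0,0.085]

```text
time_s: 7.85
ee_pos: [0.5517, -0.0558, 0.2021]
ee_rot: [-3.141, -0.0, 1.753]
contact_force: [0.3, 0.6, -0.3]
grip_width: 0.0848
```

```bash
python3 -c "
from h import *
im,i=snap('wrist','w5')
togo([.551,-.056,.079],1.749)
hsv=cv2.cvtColor(im,cv2.COLOR_RGB2HSV)
m=((hsv[...,0]<8)|(hsv[...,0]>172))&(hsv[...,1]>170)&(hsv[...,2]>70)
n,l,s,ce=cv2.connectedComponentsWithStats(m.astype(np.uint8))
for k in range(1,n):
    if s[k,4]>30: print(s[k],ce[k],cast(i,*ce[k],.1,True),cast(i,*ce[k],.02,True))
im,i=snap('top','t5')
"
```

```text
t 7.9 pos [ 0.5517 -0.0558  0.2022] rpy [-3.1414e+00 -1.0000e-04  1.7528e+00] w 0.0849
shift [-1.000e-04 -7.000e-04  1.232e-01] shift in target frame [-1.000e-04 -8.000e-04  1.232e-01] rot [-0.0002 -0.0001  0.0038]
[238 178  29  36 782] [251.74040921 195.96163683] [ 0.55177835 -0.05203333  0.1       ] [ 0.55669962 -0.07790431  0.02      ]
[ 85 244  62  27 952] [112.66071429 256.24789916] [ 0.43085811 -0.13670373  0.1       ] [ 0.39384819 -0.19193564  0.02      ]
[168 255  46  14 108] [190.87962963 261.71296296] [ 0.50875085 -0.1240719   0.1       ] [ 0.49875159 -0.1749235   0.02      ]
[375 355  37  29 657] [395.46270928 372.2130898 ] [ 0.78979005 -0.26465669  0.1       ] [ 0.87724598 -0.3642585   0.02      ]
```

View pics/w5.png

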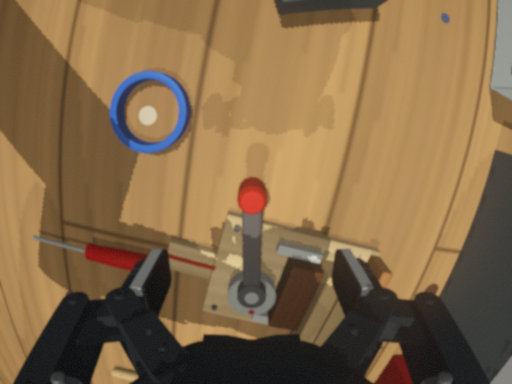

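The grip's cap is at (252,199), the pivot nut at (253,297) and the red line runs through about (191,262). Refining the pivot and the line.

```bash
python3 -c "
from h import *
i=viewer.camera_info('wrist')
print(cast(i,252.5,199,.1,True))
for z in (.06,.07): print('piv',cast(i,253,297,z,True))
a,b=cast(i,170,256.5,.015,True),cast(i,212,267.5,.015,True);print(a,b,np.degrees(np.arctan2(*(b-a)[1::-1])))
im=cv2.imread('pics/w5.png')[160:335,150:340];cv2.imwrite('pics/w5z.png',cv2.resize(im,None,fx=3.4,fy=3.4))
im=cv2.imread('pics/t5.png')[130:230,240:370];cv2.imwrite('pics/t5z.png',cv2.resize(im,None,fx=5,fy=5))
"
```

```text
[ 0.55292666 -0.05452714  0.1       ]
piv [ 0.5773957  -0.18285315  0.06      ]
piv [ 0.57592984 -0.17526561  0.07      ]
[ 0.47091636 -0.17637139  0.015     ] [ 0.52524351 -0.18097402  0.015     ] -4.842569006530623
```

View pics/w5z.png

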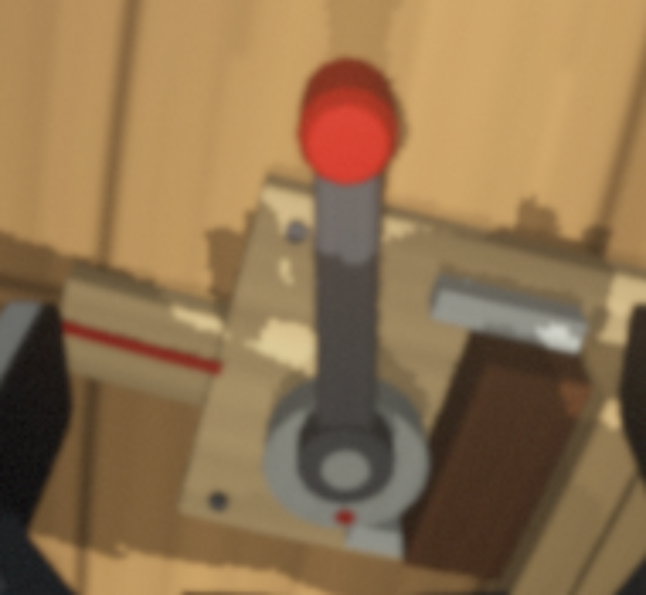

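>>> servo_tool:
  rows: [0,0,0.015,0,0,0,0.06,0,0,0.025,0,0,0,0.06,0,0,0.025,0,0,0,0.06,0,0,0.025,0,0,0,0.06,0,0,0.02,0,0,0,0.06,0,0,0.013,0,0,0,0.06,0,0,0,0,0,0,0.06,0,0,0,0,0,0,0.06]

```text
time_s: 8.62
ee_pos: [0.5514, -0.0557, 0.0791]
ee_rot: [-3.14, -0.001, 1.751]
contact_force: [0.3, 0.2, 0.8]
grip_width: 0.0598
```

>>> servo_tool:
  newtons: 40
  rows: [0,0,0,0,0,0,0.01,0,0,0,0,0,0,0.01,0,0,0,0,0,0,0.01,0,0,0,0,0,0,0.01,0,0,0,0,0,0,0.01]

```text
time_s: 9.03
ee_pos: [0.5524, -0.056, 0.0805]
ee_rot: [3.14, 0.001, 1.75]
contact_force: [-1.8, 0.7, 5.3]
grip_width: 0.0244
```

```bash
python3 -c "
from h import *
snap('wrist','w6')
togo([.4465,-.1731,.079],1.753+1.30)
print(robot.get_obs()['joint_pos'],robot.get_obs()['contact_force'])
"
```

```text
t 9.0833 pos [ 0.5524 -0.056   0.0805] rpy [3.1400e+00 8.0000e-04 1.7499e+00] w 0.0247
shift [-0.0963 -0.1251  0.0014] shift in target frame [ 0.0951 -0.126   0.0015] rot [ 8.0000e-04  1.7000e-03 -1.3031e+00]
[-2.32657480e-01  4.90672884e-01 -3.18198360e-01  7.60171243e-01
 -1.25207816e-04  1.15900220e+00] [-1.33649846  0.265166    5.89164069]
```

View pics/w6.png

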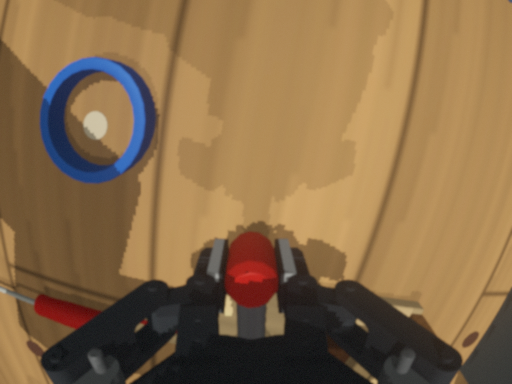

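Grip held: the red cap is between the pads at (252,275), width 24.5 mm. Swinging along the 130 mm arc, with the tool turning along with the lever.

>>> servo_tool:
  rows: [-0.00065,-0.013,0,0,0,-0.1,0.01,-0.00065,-0.013,0,0,0,-0.1,0.01,-0.00065,-0.013,0,0,0,-0.1,0.01,-0.00065,-0.013,0,0,0,-0.1,0.01,-0.00065,-0.013,0,0,0,-0.1,0.01,-0.00065,-0.013,0,0,0,-0.1,0.01]

```text
time_s: 9.58
ee_pos: [0.4842, -0.091, 0.0805]
ee_rot: [3.139, 0.002, 2.356]
contact_force: [3.1, 2.6, 4.3]
grip_width: 0.0245
```

```bash
python3 -c "
from h import *
togo([.4465,-.1731,.079],1.753+1.30)
o=robot.get_obs();d=o['ee_pos'][:2]-[.576,-.184];print(o['contact_force'],np.hypot(*d),np.arctan2(d[1],d[0])-np.radians(100.7))
"
```

```text
t 9.5833 pos [ 0.4842 -0.091   0.0805] rpy [3.1389e+00 1.6000e-03 2.3558e+00] w 0.0245
shift [-0.0314 -0.0847  0.0013] shift in target frame [ 0.0303 -0.0851  0.0015] rot [ 0.0021  0.0025 -0.6972]
[3.08300189 2.61756614 4.26486353] 0.13066575742094547 0.5924075286594623
```

Everything follows the plan: radius 0.1307, angle 0.59. Continuing the remaining 0.7 rad.

>>> servo_tool:
  rows: [-0.00065,-0.013,0,0,0,-0.1,0.01,-0.00065,-0.013,0,0,0,-0.1,0.01,-0.00065,-0.013,0,0,0,-0.1,0.01,-0.00065,-0.013,0,0,0,-0.1,0.01,-0.00065,-0.013,0,0,0,-0.1,0.01,-0.00065,-0.013,0,0,0,-0.1,0.01,-0.00065,-0.013,0,0,0,-0.1,0.01,0,0,0,0,0,0,0.01,0,0,0,0,0,0,0.01,0,0,0,0,0,0,0.01]

```text
time_s: 10.42
ee_pos: [0.4451, -0.172, 0.0804]
ee_rot: [3.141, 0.0, 3.05]
contact_force: [-4.3, 3.8, 11.1]
grip_width: 0.025
```

```bash
python3 -c "
from h import *
togo([.4465,-.1731,.079],1.753+1.30)
o=robot.get_obs();d=o['ee_pos'][:2]-[.576,-.184];print(o['contact_force'],np.hypot(*d),np.arctan2(d[1],d[0])-np.radians(100.7))
snap('wrist','w7');snap('scene','s7');snap('top','t7')
im=cv2.imread('pics/s7.png')[140:310,160:310];cv2.imwrite('pics/s7z.png',cv2.resize(im,None,fx=3.5,fy=3.5))
im=cv2.imread('pics/t7.png')[110:250,180:400];cv2.imwrite('pics/t7z.png',cv2.resize(im,None,fx=3.5,fy=3.5))
"
```

```text
t 10.4167 pos [ 0.4451 -0.172   0.0804] rpy [3.1413e+00 3.0000e-04 3.0495e+00] w 0.025
shift [-0.0015 -0.001   0.0014] shift in target frame [-0.0015 -0.001   0.0014] rot [ 0.0003  0.0003 -0.0035]
[-4.313621    3.84593971 11.10897449] 0.13147559480917592 1.2925485686326896
```

View pics/w7.png

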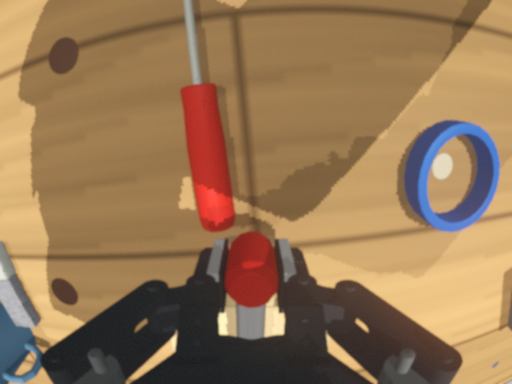

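View pics/s7z.png

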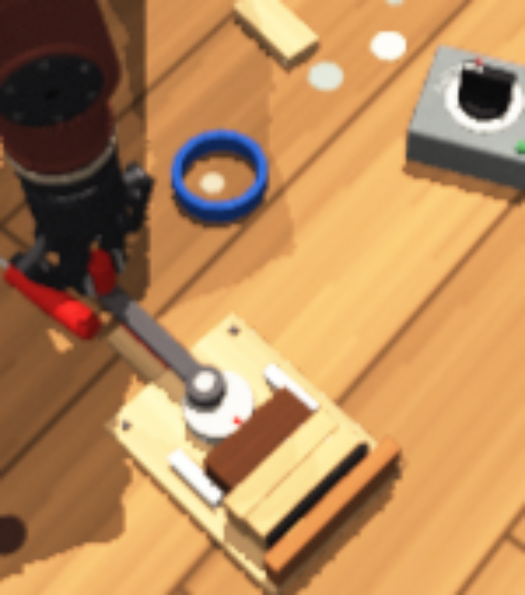

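View pics/t7z.png

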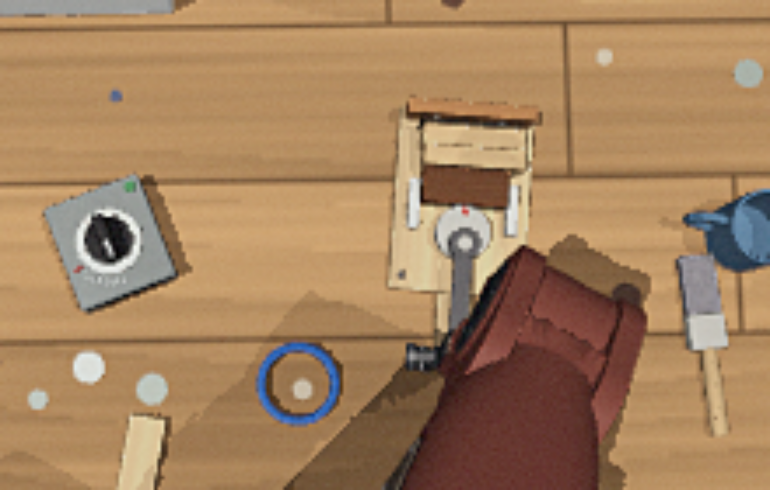

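The lever lies over the red line (kinematic angle about 1.29), the strips are shut between jaw and pad, the knob is home and the bystanders are in place. I'll hold briefly and recheck.

>>> servo_tool:
  rows: [0,0,0,0,0,0,0.01,0,0,0,0,0,0,0.01,0,0,0,0,0,0,0.01,0,0,0,0,0,0,0.01,0,0,0,0,0,0,0.01,0,0,0,0,0,0,0.01]

```text
time_s: 11.07
ee_pos: [0.4451, -0.1717, 0.0804]
ee_rot: [3.141, 0.0, 3.05]
contact_force: [-4.2, 3.4, 11.3]
grip_width: 0.0244
```

```bash
python3 -c "
from h import *
i=viewer.camera_info('top')
n=cast(i,180+465/3.5,110+243/3.5,.07);b=cast(i,180+460.5/3.5,110+312/3.5,.056);d=n-b
print('lever dir deg',np.degrees(np.arctan2(d[1],d[0])))
def sd(f):
    im=cv2.imread(f);h=cv2.cvtColor(im,cv2.COLOR_BGR2HSV);m=((h[...,0]<8)|(h[...,0]>172))&(h[...,1]>170)&(h[...,2]>90);m[:,:140]=0;m[:185]=0;m[260:]=0;m[:,230:]=0
    n,l,s,c=cv2.connectedComponentsWithStats(m.astype(np.uint8));return [(s[k].tolist(),c[k].round(1)) for k in range(1,n) if s[k,4]>20]
print(sd('pics/scene0.png'),sd('pics/s7.png'))
o=robot.get_obs();print(o['ee_pos'],o['grip_width'],o['contact_force'],abs(o['joint_vel']).max())
"
```

```text
lever dir deg -3.81080156699788
[([161, 214, 28, 23, 245], array([174.4, 225. ])), ([195, 232, 14, 13, 25], array([201.6, 238.2]))] [([186, 211, 7, 13, 59], array([188.6, 217. ])), ([161, 216, 28, 21, 212], array([175.9, 226.8]))]
[ 0.44511765 -0.17168407  0.08040233] 0.024422585363542332 [-4.23632376  3.35624791 11.29896189] 0.002187484468830437
```

```bash
python3 -c "
from h import *
print(robot.sign_off())"
```

```text
the job is handed in; nothing more can be done
None
```

The job is handed in at about 11 s, with the gripper still holding the red grip at the cam's highest lift; no verdict was reported.

**What I did:** I twisted the timer knob about 1.23 rad clockwise, until the torque rose at the stop and the white line pointed at the red tick. I then let it go, and the wrist picture showed it back home. After that I gripped the red grip from above with 40 N and swung the lever along its 130 mm arc to the red line.

**Last checks:**
- **Lever angle:** the arm's pose gives about 1.29 rad. The top picture puts the lever along -3.8°, against -4.8° for the red line, so the two agree to about 0.02 rad.
- **Stillness and grip:** the arm was still, with the fingers stopped at 24.4 mm on the grip. That is slightly under its 26 mm diameter.
- **Strips:** they look closed up between the jaw and the pad. I could only judge this by eye, because the pressing force could not be measured.
- **Force on the tool:** there was a steady force of about 12 N, mostly upward, well below the limits.
- **Bystanders:** nothing looked moved. The screwdriver was the closest, and its outline ends matched the first picture to within 2 pixels, though the gripper partly hid it.

No check failed.

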